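# Open the oven cleaner's safety cap in the spill tray

### The job

Get the combi oven's cleaner ready for dosing: pick up the square white bottle with the red safety cap (the locked cap will carry it) and stand it fully down in the fitted square well of the steel spill tray, where it cannot turn. Then press the cap down against its spring and, keeping it pressed, turn it counter-clockwise (seen from above) about a sixth of a turn until it is free, and lift it off. Finish while still holding the cap, level and still, about a hand's breadth above the open bottle so that drips fall back; leave the bottle standing in the well and do not disturb the glass, the milk jug or the tamper.

Things in the scene. Friction and masses are not known exactly. Their poses are not given: they have to be found in the camera images.
- cap_center (a point): Centre (half-way up) of the red ribbed push-and-turn safety cap: round, 59 mm in diameter (61 mm over its ribs), 27.5 mm high, 65 g, two raised white arrows on top that show the way to turn; z points up through its top. It starts locked on the bottle, this point 147.8 mm above the bottle's foot, its x axis within a few degrees of the bottle's. The locked cap carries the bottle's weight.
- cap_spring (a joint): How far the cap is pushed down against its inner spring (m): about 0 while locked and untouched, 0.0065 fully down, -0.001 when the cap is off. The push begins to move it at about 4 N and takes about 14 N fully down. The cap must be down by 0.0045 or more to turn past its catch; not pushed it turns only some 5 degrees and does not come off.
- bottle_mouth (a point): Centre of the rim of the bottle's neck (38 mm across), 150 mm above its foot, on its axis; x as the bottle's foot. Cap and neck join by three lugs each (a bayonet, no thread): the pushed cap is free once turned 35 degrees or more counter-clockwise seen from above relative to the bottle (aim for 60), and meets a stop at about 85. Turning it takes under 0.5 Nm.
- bottle_foot (a point): Centre of the underside of the square white plastic cleaner bottle with a blue and white label and a red hazard diamond: body 64 x 64 mm, sides upright to 100 mm, then shoulder and round neck; 161.5 mm high with the cap, 0.36 to 0.6 kg. z points up the bottle, x and y are square to its sides. Only in the well is it kept from turning.
- well_floor (a point): Centre of the rubber floor of the grey square well, 6 mm above the worktop; x, y square to its walls, z up. 68 x 68 mm inside (2 mm clearance each side of the bottle); walls 22 mm above this floor, then a flared lead-in to 32 mm. The bottle fits in any quarter turn. The well is in a steel spill tray, 130 x 230 x 18 mm, fixed to the worktop; the glass stands in it on the well's -y side.
- glass_1: A clear drinking glass, 81 mm in diameter and 93 mm high, standing in the tray beside the well, empty; origin at the centre of its underside.
- milk_jug_small: A small steel milk jug, 60 x 90 x 88 mm, standing behind the work; origin at the centre of its underside.
- tamper: A coffee tamper with a steel foot 58 mm in diameter and a wooden handle, 99 mm high, standing behind the work; origin at the centre of its underside.

How it is judged (in metres and radians):
On the way, in this order (a step that is already met when the one before it is completed fails the run):
1. the bottle stands fully down in the well with its cap still locked on (horizontal distance between bottle_foot and well_floor below 0.006 m and z of bottle_foot in the frame of well_floor below 0.004 m and angle between bottle_foot's own z axis and vertical below 0.08 rad and z of cap_center in the frame of bottle_mouth below 0.002 m and angle between the x axis of cap_center and the x axis of bottle_foot, either way round below 0.2 rad), for 0.1 s.
2. in the well, the cap is pressed down and turned past its catch (horizontal distance between bottle_foot and well_floor below 0.006 m and z of bottle_foot in the frame of well_floor below 0.004 m and angle between bottle_foot's own z axis and vertical below 0.08 rad and value of joint cap_spring above 0.003 m and angle between the x axis of cap_center and the x axis of bottle_foot, either way round above 0.3 rad), for 0.04 s.
At the end, for the whole second after the job is handed in: The bottle stands upright in the well (foot within 6 mm of the well's centre, less than 4 mm above its floor) and at rest; the gripper alone holds the cap, level within 0.2 rad and still (below 20 mm/s), its centre 50 to 200 mm above the bottle's rim and within 30 mm of the bottle's axis (horizontal distance between bottle_foot and well_floor below 0.006 m and z of bottle_foot in the frame of well_floor below 0.004 m and angle between bottle_foot's own z axis and vertical below 0.08 rad and linear speed of each of bottle, safety_cap below 0.02 m/s and z of cap_center in the frame of bottle_mouth between 0.05 and 0.2 m and horizontal distance between cap_center and bottle_mouth below 0.03 m and angle between cap_center's own z axis and vertical below 0.2 rad and contact force between the fingers and safety_cap above 1 N and contact force between safety_cap and bottle below 0.1 N); the arm keeps its last pose, push and grip.
It fails at once if the glass is pushed more than 25 mm or tipped over (distance of glass_1 from where it was at the start of the episode above 0.025 m or angle between glass_1's own z axis and vertical above 0.35 rad).
It fails at once if the milk jug is pushed more than 25 mm or tipped over (distance of milk_jug_small from where it was at the start of the episode above 0.025 m or angle between milk_jug_small's own z axis and vertical above 0.35 rad).
It fails at once if the tamper is pushed more than 25 mm or tipped over (distance of tamper from where it was at the start of the episode above 0.025 m or angle between tamper's own z axis and vertical above 0.35 rad).
It fails at once if the bottle is tipped over (angle between bottle_foot's own z axis and vertical above 0.6 rad).
It also fails if it takes over 54 s, if anything falls off the work surface, if the arm or the gripper's body presses on something with over 40 N, if the wrist force passes 120 N, or if a joint passes its speed limit or range.

### The arm

A 6-joint arm with a two-finger parallel gripper is mounted at the origin on a cart in front of the work surface, level with it; the furniture and walls round the work are solid. World frame = base frame: x ahead of the robot, y to its left, z up, the work surface at z = 0. Lengths are in mm, angles in degrees, forces in N, time in s.
With the tool pointing down it reaches from about 300 to 850 mm from the base axis. Payload 4.2 kg.
Tool frame: the origin (TCP) lies midway between the tips of the shut fingers; the grasp point (between the pads) lies 19 mm behind it (env.grip_point_offset is the distance from the TCP to the grasp point, in mm); z points along the fingers, x is the direction in which the jaws open and shut, and the axes are right-handed (so a half turn about z gives the same grasp; the last joint's range is limited). The gripper opens to 91 mm and grips with 3 to 60 N. Pads are 32 mm wide; open, the fingers measure 118 mm over their backs; the gripper's body (76 mm by 178 mm) begins 60 mm behind the grasp point.
Start: joints at [66.005, 18.312, 89.639, -0, 72.044, -1.146], TCP at [223.284, 529.894, 213.976] pointing down, gripper open.
Joint ranges: [-177.97, 177.97], [-48.28, 115.42], [12.27, 149.76], [-77.06, 257.06], [2.81, 150.46], [-146.56, 146.56]. Speed limits (degrees/s): [147.25, 147.25, 180, 180, 180, 180].

### API

Orientations are given as [roll, pitch, yaw] about the fixed x, y, z axes, in that order (R = Rz(yaw) Ry(pitch) Rx(roll)).
In Python, from workcell import env gives the robot as it stands.
- The arm moves only by the shell command python3 -m pendant 'ROWS' [FORCE]. ROWS is JSON, a list of rows, each an object with "xyz": the shift along the tool's x, y, z in m, a list of three; "roll": the turn about the tool's z in degrees; "jaw": the closure, from 0 (fully open) to 1 (shut). A call has exactly 8 rows; each row is the pose to reach, as a shift and turn from the pose commanded when the call began, along the tool's axes at that moment; what a row does not reach only later rows make up. A row lasts 1/8 s, in which the tool goes at most 62.5 mm and 10.7 degrees, less where a joint would pass 70% of its speed; a pose out of reach is approached as far as the arm can. A call with a gripper value outside its range is refused whole. The fingers move at their own pace and stop on an object; FORCE is the grip in N (left out, the last holds). Time passes only in rows, so rows that repeat a pose let the fingers close, or fill a call up. It gives the time, the measured TCP pose, the force and the opening at its end, in the units of the state.
- env.state(): the state, without advancing time (a new reading comes with each control period).
- env.grab_frame(name): name is "scene" or "side" or "wrist"; returns (picture, depth): 384x512x3 uint8, blue, green, red; 384x512 float32, mm along the optical axis (not along the pixel's ray), 0 where there is no reading.
- env.camera_params(name): a dict with "camera_matrix" (3x3 intrinsics, pixels), "D" ([k1, k2, p1, p2, k3] as OpenCV has them; the pictures are not rectified), "cam_to_world" (4x4, takes a point from camera to world coordinates); the wrist camera has in their place "hand_eye" (4x4, takes a point from camera to tool coordinates, whose origin is the TCP and whose axes are the tool frame's). Camera axes: x right, y up, looking along -z (the intrinsics and any distortion apply to the point x, -y, -z); pixel columns grow to the right and rows downward; lengths in mm; the calibration is good to about 2 mm. A picture is of the moment at which its call begins: read the wrist's pose just before it. camera_params takes no time and is no camera call.
- env.job_done(): hands the job in, once; it reports no verdict.
The state is a dict: "time_s": time; "qpos": joint angles; "qvel": joint speeds; "effort": joint torques, N m; "ee_pos": TCP position; "ee_rot": TCP orientation; "force": force on the tool from outside, world axes, zero at the start; "torque": the same for the moment, N m; "gripper_width": finger opening in mm.
Only numpy, scipy, OpenCV 4.12 (cv2) and the standard library are available. Lean on these libraries where they do the work, as an engineer would, in place of code of your own. Each camera call takes 0.05 s, during which the arm holds its last target. There are 200 camera calls.

## Working session

There is one attempt and no reset: what is moved stays moved. The work goes in short steps, Python scripts to look and compute and a shell command to move; the robot and the scene stay as the last step left them, time stands still between calls to the robot, and variables do not carry over. Pictures are saved under pics/ and viewed, about 8 in all and at most 12, crops included, and the job is handed in when it is done.

```bash
mkdir -p pics; python3 - <<'E'
from workcell import env
import cv2,numpy as np
s=env.state();print(s)
for n in("scene","side"):
    p,d=env.grab_frame(n);cv2.imwrite(f"pics/{n}0.png",p);np.save(f"pics/{n}0.npy",d)
    c=env.camera_params(n);print(n,{k:np.round(v,3).tolist() for k,v in c.items()})
print({k:np.round(v,3).tolist() for k,v in env.camera_params("wrist").items()})
a=cv2.imread("pics/scene0.png");b=cv2.imread("pics/side0.png")
E
```

```text
{'time_s': 0.0, 'qpos': array([ 6.60054915e+01,  1.83531766e+01,  8.97057485e+01, -8.26451421e-05,
        7.20418506e+01, -1.14773443e+00]), 'qvel': array([-0.01664052,  0.00828314,  0.07485028, -0.12219124,  0.06112562,
       -0.00616409]), 'effort': array([-1.33685598e-04, -4.12467813e+01, -2.31973135e+01,  7.30082486e-02,
        4.58428427e-02, -1.61685452e-04]), 'ee_pos': array([223.07250026, 529.43708275, 213.10932359]), 'ee_rot': array([-1.79998060e+02,  1.00757102e-01,  6.71532532e+01]), 'force': array([0.11664375, 0.11701829, 0.45346274]), 'torque': array([-0.00888047, -0.00499292,  0.04620023]), 'gripper_width': 91.03219743749958}
scene {'camera_matrix': [[405.736, 0.0, 258.58], [0.0, 405.736, 191.269], [0.0, 0.0, 1.0]], 'D': [-0.137, 0.0, 0.0, 0.0, 0.0], 'cam_to_world': [[0.536, 0.387, -0.751, -71.88], [-0.844, 0.233, -0.483, -312.941], [-0.012, 0.892, 0.451, 507.384], [0.0, 0.0, 0.0, 1.0]]}
side {'camera_matrix': [[390.572, 0.0, 251.387], [0.0, 390.572, 190.615], [0.0, 0.0, 1.0]], 'D': [-0.046, 0.0, 0.0, 0.0, 0.0], 'cam_to_world': [[0.87, 0.233, -0.434, 191.078], [-0.492, 0.362, -0.792, -585.963], [-0.028, 0.903, 0.429, 479.8], [0.0, 0.0, 0.0, 1.0]]}
{'camera_matrix': [[275.299, 0.0, 256.51], [0.0, 275.299, 194.527], [0.0, 0.0, 1.0]], 'D': [-0.02, 0.0, 0.0, 0.0, 0.0], 'hand_eye': [[1.0, -0.001, -0.0, -0.048], [-0.001, -0.966, -0.259, -72.624], [0.0, 0.259, -0.966, -170.597], [0.0, 0.0, 0.0, 1.0]]}
```

View pics/scene0.png

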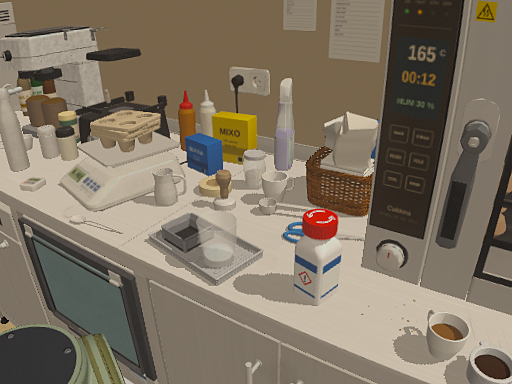

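View pics/side0.png

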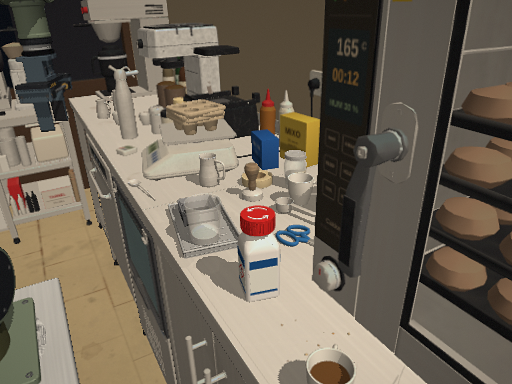

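The scene view shows the bottle with its red cap at (320,222), the well at (188,235) and the glass at (218,240). In the side view these are at (258,220), (202,212) and (205,233).

```bash
cat > h.py <<'E'
import cv2,numpy as np
from workcell import env
def rays(c,uv):
    "camera rays with unit depth (z=-1 forward)"
    q=cv2.undistortPoints(np.asarray(uv,float).reshape(-1,1,2),np.array(c["camera_matrix"]),np.array(c["D"])).reshape(-1,2)
    return np.c_[q[:,0],-q[:,1],-np.ones(len(q))]
def T_of(n,st=None):
    c=env.camera_params(n)
    if n!="wrist": return c,np.array(c["cam_to_world"])
    from scipy.spatial.transform import Rotation as R
    M=np.eye(4);M[:3,:3]=R.from_euler("xyz",st["ee_rot"],degrees=True).as_matrix();M[:3,3]=st["ee_pos"]
    return c,M@np.array(c["hand_eye"])
def cloud(n,d,st=None):
    c,T=T_of(n,st);h,w=d.shape
    uv=np.stack(np.meshgrid(np.arange(w),np.arange(h)),-1).reshape(-1,2)
    P=rays(c,uv)*d.reshape(-1,1)
    return (P@T[:3,:3].T+T[:3,3]).reshape(h,w,3)
def onplane(n,uv,z,st=None):
    c,T=T_of(n,st);r=rays(c,uv)@T[:3,:3].T
    return T[:3,3]+r*((z-T[2,3])/r[:,2])[:,None]
def red(p):
    h=cv2.cvtColor(p,cv2.COLOR_BGR2HSV)
    return ((h[...,0]<8)|(h[...,0]>172))&(h[...,1]>150)&(h[...,2]>70)
E
python3 - <<'E'
from h import *
for n,box in(("scene",(290,200,350,300)),("side",(230,195,290,305))):
    p=cv2.imread(f"pics/{n}0.png");d=np.load(f"pics/{n}0.npy");P=cloud(n,d)
    ok=d>0;x0,y0,x1,y1=box;B=np.zeros(d.shape,bool);B[y0:y1,x0:x1]=1
    top=B&ok&(P[...,2]>156)
    Q=P[top];(c,r)=cv2.minEnclosingCircle(Q[:,:2].astype(np.float32));print(n,"captop",c,r,np.median(Q[:,2]),len(Q))
    m=B&ok&(P[...,2]>10)&(P[...,2]<95)&(np.hypot(*(P[...,:2]-np.array(c)).transpose(2,0,1))<60)
    # side faces: horizontal footprint
    Q=P[m];print(" body bbox",Q.min(0),Q.max(0),len(Q)); print(" rect",cv2.minAreaRect(Q[:,:2].astype(np.float32)))
    # well
    R=(np.abs(P[...,0]-c[0])<350)&(P[...,1]-c[1]>40)&(P[...,1]-c[1]<330)&ok
    for lo,hi in((12,25),(30,46)):
        m=R&(P[...,2]>lo)&(P[...,2]<hi)
        k,l,s,ce=cv2.connectedComponentsWithStats(m.astype(np.uint8))
        for i in range(1,k):
            if s[i,4]>60:
                Q=P[l==i];print(" z",lo,s[i].tolist(),cv2.minAreaRect(Q[:,:2].astype(np.float32)),np.median(Q[:,2]))
E
```

```text
scene captop (477.01287841796875, -82.64783477783203) 30.322599411010742 160.4983374195275 571
 body bbox [ 438.88078374 -119.48215052   10.0034228 ] [498.07896101 -45.79643923  94.91976403] 1681
 rect ((458.8792724609375, -92.40177917480469), (43.91705322265625, 82.56255340576172), 28.956708908081055)
 z 12 [307, 193, 47, 19, 178] ((775.0510864257812, 26.031112670898438), (134.85943603515625, 20.32676887512207), 83.67713165283203) 18.59220536620981
 z 12 [259, 194, 26, 18, 203] ((707.5361328125, 154.361572265625), (87.02680969238281, 49.70362091064453), 13.659770011901855) 19.400992974622795
 z 12 [224, 198, 12, 9, 64] ((656.65673828125, 239.76840209960938), (14.497310638427734, 41.43415451049805), 88.76685333251953) 17.276317559831767
 z 12 [173, 237, 26, 13, 126] ((451.607421875, 215.31246948242188), (31.589279174804688, 55.358055114746094), 32.799293518066406) 19.06017871672958
 z 12 [165, 236, 99, 46, 397] ((471.0076904296875, 151.52334594726562), (169.3582305908203, 134.82115173339844), 78.81099700927734) 16.9276379894751
 z 12 [202, 253, 34, 13, 162] ((443.4416809082031, 116.9
[... 1346 characters left out ...]
88, 162.00404357910156), (161.23443603515625, 5.743919372558594), 79.28439331054688) 18.425130094854694
 z 12 [171, 215, 67, 40, 261] ((420.64892578125, 134.47860717773438), (98.97637939453125, 205.04551696777344), 24.46009063720703) 18.167215172026886
 z 12 [190, 232, 31, 12, 143] ((451.0899353027344, 110.05621337890625), (29.66515350341797, 67.93978118896484), 64.40904235839844) 19.03107082050883
 z 30 [288, 188, 25, 10, 119] ((738.4238891601562, 151.1624298095703), (28.41379737854004, 62.542049407958984), 55.59003829956055) 38.535006250369406
 z 30 [188, 224, 33, 14, 195] ((451.0810852050781, 108.27595520019531), (30.487516403198242, 70.6908950805664), 67.82097625732422) 37.61212154717015
```

```bash
python3 -m pendant '[{"xyz":[-0.03,0.03,-0.01],"roll":0,"jaw":0},{"xyz":[-0.07,0.07,-0.03],"roll":0,"jaw":0},{"xyz":[-0.11,0.11,-0.05],"roll":0,"jaw":0},{"xyz":[-0.15,0.15,-0.07],"roll":0,"jaw":0},{"xyz":[-0.19,0.19,-0.085],"roll":0,"jaw":0},{"xyz":[-0.23,0.235,-0.1],"roll":0,"jaw":0},{"xyz":[-0.27,0.28,-0.1],"roll":0,"jaw":0},{"xyz":[-0.30,0.31,-0.1],"roll":0,"jaw":0}]'
python3 - <<'E'
from h import *
st=env.state();p,d=env.grab_frame("wrist");st2=env.state();print(st["ee_pos"],st["ee_rot"],st2["ee_pos"],st["qpos"])
cv2.imwrite("pics/w1.png",p);np.save("pics/w1.npy",d);np.save("pics/w1s.npy",st,allow_pickle=True)
E
```

```text
time_s: 1.1
ee_pos: [393.0, 130.9, 313.9]
ee_rot: [180.0, -0.0, 67.1]
force: [0.4, 1.3, 0.3]
gripper_width: 90.8
[392.95147959 130.85204493 313.94698918] [ 1.79976645e+02 -1.75925593e-03  6.70648496e+01] [394.24895821 127.23081    313.76522979] [ 1.68375537e+01  4.21896661e-01  9.75060519e+01 -1.37211057e-02
  8.20529754e+01 -5.02254007e+01]
```

View pics/w1.png

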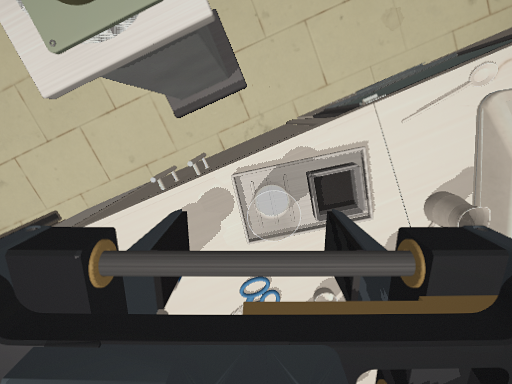

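The wrist view shows the well's dark floor at about (338,190) inside the tray and the glass at (272,205). The bottle is hidden behind the gripper. I'll take another frame at rest and measure the well, plus the bottle faces from the fixed cameras.

```bash
python3 - <<'E'
from h import *
st=env.state();p,d=env.grab_frame("wrist");st2=env.state();print(st["ee_pos"],st["ee_rot"],st2["ee_pos"])
cv2.imwrite("pics/w2.png",p)
P=cloud("wrist",d,st)
x0,y0,x1,y1=285,130,395,235
B=np.zeros(d.shape,bool);B[y0:y1,x0:x1]=1
g=p.max(2)
for th in(45,60,75):
    m=(B&(g<th)).astype(np.uint8);k,l,s,ce=cv2.connectedComponentsWithStats(m)
    for i in range(1,k):
        if s[i,4]>200:
            c,_=cv2.findContours((l==i).astype(np.uint8),0,2)
            q=c[0].reshape(-1,2)
            print(th,s[i],np.median(P[l==i],0),cv2.minAreaRect(onplane("wrist",q,6,st)[:,:2].astype(np.float32)))
for lo,hi in((33,45),(13,24)):
    m=(B&(d>0)&(P[...,2]>lo)&(P[...,2]<hi));Q=P[m];print(lo,cv2.minAreaRect(Q[:,:2].astype(np.float32)),len(Q))
m=B&(d>0)&(P[...,2]<9);print("floor z",np.median(P[m],0))
cv2.imwrite("pics/w2c.png",cv2.resize(p[110:260,210:410],None,fx=4,fy=4,interpolation=cv2.INTER_CUBIC))
# bottle faces
for n,box in(("scene",(285,230,350,305)),("side",(230,230,290,305))):
    dd=np.load(f"pics/{n}0.npy");P=cloud(n,dd);x0,y0,x1,y1=box
    Q=P[y0:y1,x0:x1].reshape(-1,3);Q=Q[(Q[:,2]>8)&(Q[:,2]<97)&(np.hypot(Q[:,0]-477,Q[:,1]+82)<60)][:,:2]-[476.7,-82]
    best=[]
    for a in np.arange(-45,45,.5):
        r=np.radians(a);X=Q@[np.cos(r),np.sin(r)];Y=Q@[-np.sin(r),np.cos(r)]
        best.append((np.mean(np.minimum(abs(np.maximum(abs(X),abs(Y))-32),6)),a))
    print(n,len(Q),sorted(best)[:4])
    a=np.radians(sorted(best)[0][1]);X=Q@[np.cos(a),np.sin(a)];Y=Q@[-np.sin(a),np.cos(a)]
    print([np.median(v[s]) for v,w in((X,Y),(Y,X)) for s in(v<-27,) ])
E
```

```text
[394.24895821 127.23081    313.76522979] [179.82004547   0.22010338  66.91550586] [393.27571288 129.91127893 313.67075381]
45 [316 174  41  35 361] [504.02129232 217.80315074   5.92401502] ((491.6866455078125, 239.6197967529297), (65.00155639648438, 62.87835693359375), 79.0262680053711)
45 [326 210  25  25 383] [399.06492362 175.12907824 330.02194632] ((554.0457763671875, 223.16497802734375), (46.720157623291016, 47.345157623291016), 66.98394012451172)
60 [ 316  168   42   42 1257] [491.08413611 239.64230354   5.84340738] ((491.7945556640625, 240.12496948242188), (66.2795639038086, 64.7579116821289), 79.37946319580078)
60 [326 209  42  26 671] [398.73912244 177.94155521 334.5514673 ] ((559.4017944335938, 238.21920776367188), (78.88584899902344, 49.27271270751953), 66.97262573242188)
75 [ 316  168   52   67 2099] [477.48571525 223.8400061    6.67707524] ((525.5918579101562, 238.54029846191406), (74.87796020507812, 133.62017822265625), 80.85274505615234)
33 ((483.55023193359375, 211.3288116455078), (144.81521606445312, 88.439697265625), 79.36991882324219) 666
13 ((485.2630615234375, 221.88601684570312), (160.1112060546875, 134.1769561767578), 79.15791320800781) 1010
floor z [466.89242185 258.81061061   0.54499156]
scene 1782 [(np.float64(1.3894146451365457), np.float64(-15.0)), (np.float64(1.3919963386450476), np.float64(-15.5)), (np.float64(1.3923659220151146), np.float64(-14.5)), (np.float64(1.400146029782249), np.float64(-16.0))]
[np.float64(-30.3589546733549), np.float64(-31.100014189860666)]
side 1668 [(np.float64(0.7902873152235734), np.float64(-14.5)), (np.float64(0.7944576627063031), np.float64(-15.0)), (np.float64(0.7985774779089507), np.float64(-14.0)), (np.float64(0.8128743755771151), np.float64(-15.5))]
[np.float64(-31.907319326813028), np.float64(-31.776921653474517)]
```

View pics/w2c.png

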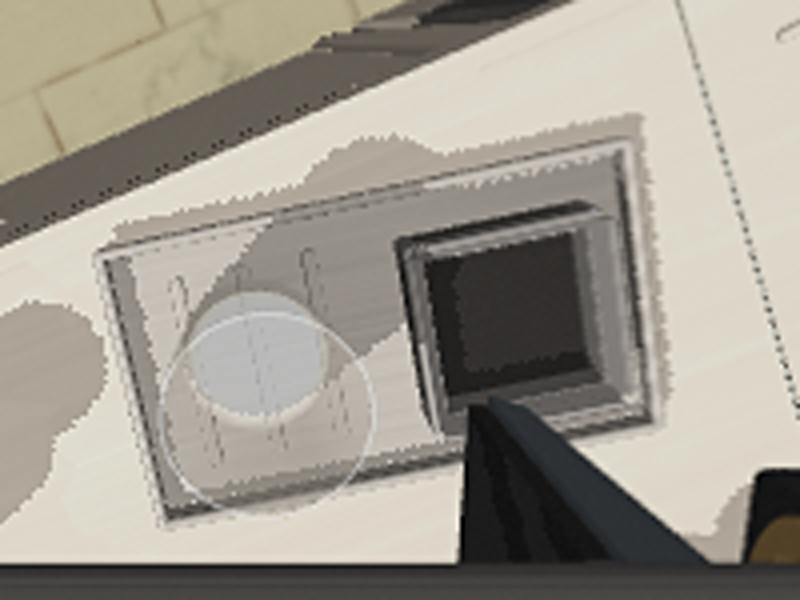

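```bash
python3 -m pendant '[{"xyz":[-0.02,0.02,0],"roll":0,"jaw":0},{"xyz":[-0.055,0.053,0.01],"roll":0,"jaw":0},{"xyz":[-0.09,0.087,0.03],"roll":0,"jaw":0},{"xyz":[-0.125,0.12,0.06],"roll":0,"jaw":0},{"xyz":[-0.15,0.148,0.09],"roll":0,"jaw":0},{"xyz":[-0.165,0.161,0.11],"roll":0,"jaw":0},{"xyz":[-0.165,0.161,0.114],"roll":0,"jaw":0},{"xyz":[-0.165,0.161,0.114],"roll":0,"jaw":0}]' 50
python3 - <<'E'
from h import *
for i in range(3):
    st=env.state();p,d=env.grab_frame("wrist");print(st["ee_pos"],st["ee_rot"])
    P=cloud("wrist",d,st);m=red(p);Q=P[m&(d>0)&(P[...,2]>155)&(P[...,2]<168)]
    print(m.sum(),len(Q)); 
    if len(Q)>50: print(np.median(Q,0),cv2.minEnclosingCircle(Q[:,:2].astype(np.float32)))
cv2.imwrite("pics/w3.png",p)
E
```

```text
time_s: 2.2
ee_pos: [476.7, -80.4, 200.1]
ee_rot: [-180.0, -0.0, 67.2]
force: [0.1, 0.4, 0.1]
gripper_width: 90.8
[476.65276801 -80.37656138 200.05432074] [-1.79963252e+02 -3.53972455e-02  6.71933343e+01]
3821 3583
[476.86004218 -81.65365537 161.41769025] ((478.7097473144531, -82.32247924804688), 29.988861083984375)
[476.93752848 -80.39812191 200.60886341] [ 1.79957740e+02 -4.26292279e-02  6.72165202e+01]
3806 3559
[476.907766   -81.64107955 161.42150459] ((478.55181884765625, -82.20465850830078), 29.86910629272461)
[477.04702245 -80.44965957 200.84847169] [ 1.79921164e+02 -4.50515219e-02  6.72265544e+01]
3792 3553
[476.85024946 -81.6336816  161.40064691] ((478.31817626953125, -82.07381439208984), 29.70516586303711)
```

View pics/w3.png

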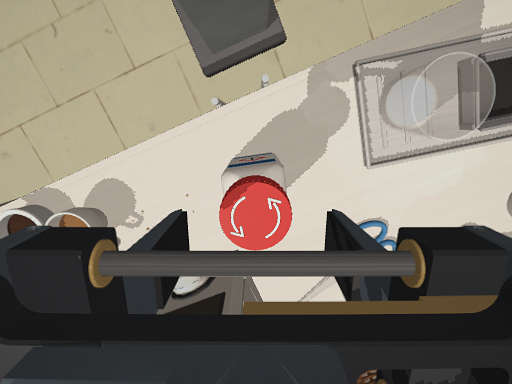

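The cap at (256,213) sits centred between the open fingers. I'll descend and grip it.

```bash
python3 -m pendant '[{"xyz":[-0.001,0.001,0.015],"roll":0,"jaw":0},{"xyz":[-0.001,0.001,0.035],"roll":0,"jaw":0},{"xyz":[-0.001,0.001,0.055],"roll":0,"jaw":0},{"xyz":[-0.001,0.001,0.067],"roll":0,"jaw":0},{"xyz":[-0.001,0.001,0.069],"roll":0,"jaw":0},{"xyz":[-0.001,0.001,0.069],"roll":0,"jaw":0.3},{"xyz":[-0.001,0.001,0.069],"roll":0,"jaw":1},{"xyz":[-0.001,0.001,0.069],"roll":0,"jaw":1}]' 50
```

```text
time_s: 3.35
ee_pos: [477.6, -82.9, 131.4]
ee_rot: [179.9, -0.0, 67.1]
force: [0.3, 0.5, -1.1]
gripper_width: 64.3
```

```bash
python3 -m pendant '[{"xyz":[0,0,0],"roll":0,"jaw":1},{"xyz":[0,0,0],"roll":0,"jaw":1},{"xyz":[0,0,0],"roll":0,"jaw":1},{"xyz":[0,0,-0.005],"roll":0,"jaw":1},{"xyz":[0,0,-0.03],"roll":0,"jaw":1},{"xyz":[0,0,-0.07],"roll":0,"jaw":1},{"xyz":[0,0,-0.11],"roll":0,"jaw":1},{"xyz":[0,0,-0.14],"roll":0,"jaw":1}]' 50
```

```text
time_s: 4.35
ee_pos: [476.5, -83.1, 271.4]
ee_rot: [-179.9, 0.1, 67.1]
force: [0.9, -0.7, -6.3]
gripper_width: 58.1
```

```bash
python3 -m pendant '[{"xyz":[0.02,-0.01,0],"roll":-1,"jaw":1},{"xyz":[0.06,-0.03,0],"roll":-2,"jaw":1},{"xyz":[0.1,-0.05,0],"roll":-3,"jaw":1},{"xyz":[0.15,-0.07,0],"roll":-4,"jaw":1},{"xyz":[0.185,-0.085,0],"roll":-4,"jaw":1},{"xyz":[0.2,-0.093,0],"roll":-4,"jaw":1},{"xyz":[0.2,-0.093,0],"roll":-4,"jaw":1},{"xyz":[0.2,-0.093,0],"roll":-4,"jaw":1}]' 50
python3 - <<'E'
from h import *
for i in range(3):
    st=env.state();p,d=env.grab_frame("wrist");print(st["ee_pos"],st["ee_rot"])
    P=cloud("wrist",d,st);g=p.max(2)
    for th in(50,60):
        m=((g<th)&(d>0)&(P[...,2]<16)&(abs(P[...,0]-492)<50)&(abs(P[...,1]-240)<50)).astype(np.uint8)
        k,l,s,ce=cv2.connectedComponentsWithStats(m);j=1+np.argmax(s[1:,4])
        q=cv2.findContours((l==j).astype(np.uint8),0,2)[0][0].reshape(-1,2)
        print(th,s[j],cv2.minAreaRect(onplane("wrist",q,6,st)[:,:2].astype(np.float32)))
cv2.imwrite("pics/w4.png",p)
for n in("scene","side"):
    p,d=env.grab_frame(n);cv2.imwrite(f"pics/{n}1.png",p);P=cloud(n,d)
    c0=st["ee_pos"][:2]
    Q=P[(d>0)&(P[...,2]>145)&(P[...,2]<235)&(np.hypot(*(P[...,:2]-c0).transpose(2,0,1))<55)][:,:2]
    best=min((np.mean(np.minimum(abs(np.maximum(abs((Q-c0-[dx,dy])@[np.cos(r),np.sin(r)]),abs((Q-c0-[dx,dy])@[-np.sin(r),np.cos(r)]))-32),6)),np.degrees(r),dx,dy) for r in np.radians(np.arange(-25,10,1)) for dx in range(-5,6) for dy in range(-5,6))
    print(n,len(Q),best)
E
```

```text
time_s: 5.35
ee_pos: [469.0, 136.2, 270.6]
ee_rot: [-180.0, 0.1, 71.1]
force: [0.6, 0.1, -7.0]
gripper_width: 58.5
[469.04427388 136.19058204 270.58472702] [-1.79979865e+02  1.00975708e-01  7.11001005e+01]
50 [301 137  45  46 702] ((490.3883361816406, 240.03573608398438), (65.54351806640625, 66.8229751586914), 79.33287048339844)
60 [ 301  136   46   47 1730] ((490.4002990722656, 240.59078979492188), (67.16973114013672, 66.90062713623047), 79.58634948730469)
[469.17817632 136.15586672 270.73463283] [-1.79992142e+02  7.01126936e-02  7.10696771e+01]
50 [301 137  45  46 684] ((490.18878173828125, 240.1676483154297), (65.74425506591797, 66.24056243896484), 79.29755401611328)
60 [ 301  136   46   47 1733] ((490.5262451171875, 240.7852020263672), (67.4072036743164, 67.1154556274414), 79.30043029785156)
[469.25911107 136.23376453 270.84668533] [-1.79998887e+02  4.56598620e-02  7.10546333e+01]
50 [301 136  45  47 702] ((489.9939270019531, 240.24038696289062), (65.91620635986328, 66.22952270507812), 79.52300262451172)
60 [ 301  136   46   47 1730] ((490.580078125, 240.90567016601562), (67.50707244873047, 67.33185577392578), 79.24359893798828)
scene 1934 (np.float64(0.8325349611833469), np.float64(-11.0), 0, 1)
side 1425 (np.float64(1.0754534224894645), np.float64(-11.0), -1, 1)
```

View pics/w4.png

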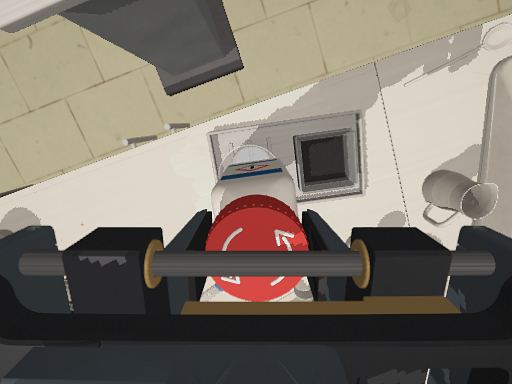

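```bash
python3 -m pendant '[{"xyz":[0.015,-0.002,0],"roll":0,"jaw":1},{"xyz":[0.045,-0.006,0],"roll":0,"jaw":1},{"xyz":[0.075,-0.01,0],"roll":0,"jaw":1},{"xyz":[0.097,-0.0125,0],"roll":0,"jaw":1},{"xyz":[0.105,-0.0135,0.015],"roll":0,"jaw":1},{"xyz":[0.105,-0.0135,0.045],"roll":0,"jaw":1},{"xyz":[0.105,-0.0135,0.073],"roll":0,"jaw":1},{"xyz":[0.105,-0.0135,0.083],"roll":0,"jaw":1}]' 50
python3 - <<'E'
from h import *
st=env.state();print(st["ee_pos"],st["ee_rot"])
P0={}
for n in("scene","side"):
    p,d=env.grab_frame(n);cv2.imwrite(f"pics/{n}2.png",p);P=cloud(n,d)
    st=env.state();c0=st["ee_pos"][:2];zf=st["ee_pos"][2]-131.4
    Q=P[(d>0)&(P[...,2]>zf+8)&(P[...,2]<zf+95)&(np.hypot(*(P[...,:2]-c0).transpose(2,0,1))<55)][:,:2]
    best=min((np.mean(np.minimum(abs(np.maximum(abs((Q-c0-[dx,dy])@[np.cos(r),np.sin(r)]),abs((Q-c0-[dx,dy])@[-np.sin(r),np.cos(r)]))-32),6)),np.degrees(r),dx,dy) for r in np.radians(np.arange(-25,10,1)) for dx in range(-5,6) for dy in range(-5,6))
    print(n,c0,len(Q),best)
a=cv2.imread("pics/scene2.png")[170:300,120:270];b=cv2.imread("pics/side2.png")[150:280,140:290]
cv2.imwrite("pics/c5.png",cv2.resize(np.hstack([a,b]),None,fx=2.6,fy=2.6,interpolation=cv2.INTER_CUBIC))
E
```

```text
time_s: 6.6
ee_pos: [488.7, 240.2, 185.2]
ee_rot: [-179.8, 0.2, 71.1]
force: [-0.9, -0.1, -6.0]
gripper_width: 58.7
[488.67100036 240.17791984 185.24820561] [-179.77058338    0.24245592   71.13365741]
scene [489.00177342 240.30782113] 1380 (np.float64(0.9525598504231684), np.float64(-11.0), 0, 0)
side [489.6847259 240.6689573] 878 (np.float64(1.132645472731204), np.float64(-11.0), -2, 0)
```

View pics/c5.png

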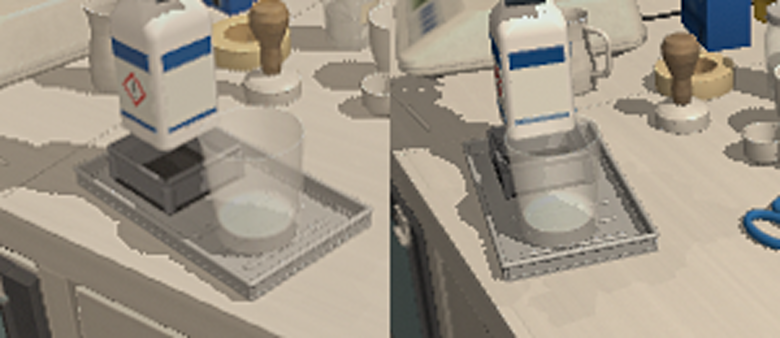

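The bottle is upright and square over the well: foot at (165,140) left and (535,130) right in the crop. I'll lower it.

```bash
python3 -m pendant '[{"xyz":[0.0,0,0.005],"roll":0,"jaw":1},{"xyz":[0,0,0.012],"roll":0,"jaw":1},{"xyz":[0,0,0.018],"roll":0,"jaw":1},{"xyz":[0,0,0.024],"roll":0,"jaw":1},{"xyz":[0,0,0.029],"roll":0,"jaw":1},{"xyz":[0,0,0.034],"roll":0,"jaw":1},{"xyz":[0,0,0.038],"roll":0,"jaw":1},{"xyz":[0,0,0.041],"roll":0,"jaw":1}]' 50; python3 -c "
from workcell import env
s=env.state();print(s['ee_pos'],s['ee_rot'],s['force'],s['torque'])"
```

```text
time_s: 7.7
ee_pos: [492.4, 241.2, 151.4]
ee_rot: [179.7, -0.2, 71.2]
force: [-4.1, -6.3, 27.0]
gripper_width: 58.7
[492.42301509 241.17002676 151.39174543] [ 1.79662929e+02 -1.62371987e-01  7.11859019e+01] [-4.08010982 -6.28593453 27.02393309] [-1.09198755  0.847804    0.06442699]
```

```bash
python3 -m pendant '[{"xyz":[0.0,0,-0.004],"roll":0,"jaw":1},{"xyz":[0,0,-0.008],"roll":0,"jaw":1},{"xyz":[0,0,-0.012],"roll":0,"jaw":1},{"xyz":[0,0,-0.012],"roll":0,"jaw":1},{"xyz":[0,0,-0.012],"roll":0,"jaw":1},{"xyz":[0,0,-0.012],"roll":0,"jaw":1},{"xyz":[0,0,-0.012],"roll":0,"jaw":1},{"xyz":[0,0,-0.012],"roll":0,"jaw":1}]' 50; python3 - <<'E'
from h import *
s=env.state();print(s['ee_pos'],s['ee_rot'],s['force'],s['torque'])
ims=[]
for n,b in(("scene",(120,150,270,280)),("side",(130,140,280,270))):
    p,d=env.grab_frame(n);cv2.imwrite(f"pics/{n}3.png",p);P=cloud(n,d)
    st=env.state();c0=st["ee_pos"][:2];zf=st["ee_pos"][2]-131.4
    for lo,hi in((zf+20,zf+55),(zf+60,zf+95)):
        Q=P[(d>0)&(P[...,2]>lo)&(P[...,2]<hi)&(np.hypot(*(P[...,:2]-c0).transpose(2,0,1))<55)][:,:2]
        best=min((np.mean(np.minimum(abs(np.maximum(abs((Q-c0-[dx,dy])@[np.cos(r),np.sin(r)]),abs((Q-c0-[dx,dy])@[-np.sin(r),np.cos(r)]))-32),6)),np.degrees(r),dx,dy) for r in np.radians(np.arange(-22,0,1)) for dx in range(-6,7) for dy in range(-6,7))
        print(n,len(Q),lo,best)
    x0,y0,x1,y1=b;ims.append(cv2.resize(p[y0:y1,x0:x1],None,fx=2.6,fy=2.6,interpolation=cv2.INTER_CUBIC))
cv2.imwrite("pics/c6.png",np.hstack(ims))
E
```

```text
time_s: 8.7
ee_pos: [490.6, 241.4, 159.1]
ee_rot: [180.0, -0.0, 71.2]
force: [-0.5, -0.7, 1.7]
gripper_width: 58.6
[490.57633719 241.41854884 159.0860555 ] [ 1.79981237e+02 -2.15108521e-02  7.11515872e+01] [-0.53511117 -0.71210168  1.65208864] [-0.11707995  0.14757118 -0.04188641]
scene 456 47.696573729039756 (np.float64(0.8901129145881301), np.float64(-10.0), 0, 1)
scene 555 87.69657372903976 (np.float64(0.9444746813078294), np.float64(-11.0), 0, 0)
side 94 47.643773817854566 (np.float64(1.087044550493257), np.float64(-11.0), -1, 1)
side 407 87.64377381785457 (np.float64(1.2120322816038236), np.float64(-11.0), -2, 0)
```

View pics/c6.png

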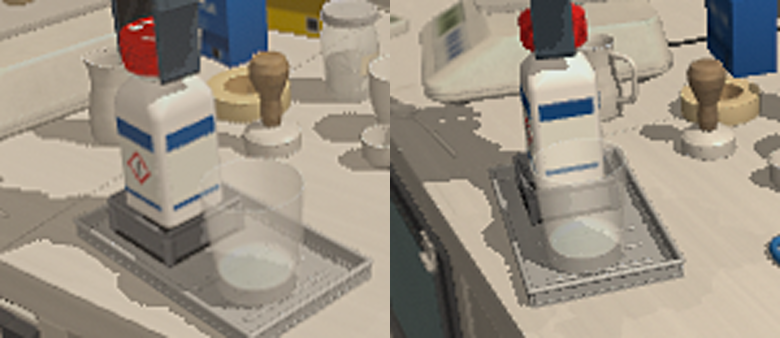

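```bash
python3 -m pendant '[{"xyz":[-0.001,0,-0.002],"roll":0,"jaw":1},{"xyz":[-0.002,-0.0005,-0.002],"roll":0,"jaw":1},{"xyz":[-0.002,-0.0005,0],"roll":0,"jaw":1},{"xyz":[-0.002,-0.0005,0.003],"roll":0,"jaw":1},{"xyz":[-0.002,-0.0005,0.006],"roll":0,"jaw":1},{"xyz":[-0.002,-0.0005,0.008],"roll":0,"jaw":1},{"xyz":[-0.002,-0.0005,0.01],"roll":0,"jaw":1},{"xyz":[-0.002,-0.0005,0.01],"roll":0,"jaw":1}]' 50; python3 -c "
from workcell import env
s=env.state();print(s['ee_pos'],s['ee_rot'],s['force'],s['torque'])"
```

```text
time_s: 9.8
ee_pos: [489.2, 239.6, 148.8]
ee_rot: [-180.0, 0.0, 71.1]
force: [-0.7, -0.6, -6.7]
gripper_width: 58.7
[489.17348159 239.56618101 148.79730237] [-1.79983866e+02  9.16521097e-03  7.11496689e+01] [-0.67998121 -0.6113589  -6.66048576] [ 0.00627825  0.00899415 -0.00460283]
```

It is sliding in freely now, so I'll continue to the floor.

```bash
python3 -m pendant '[{"xyz":[0,0,0.002],"roll":0,"jaw":1},{"xyz":[0,0,0.004],"roll":0,"jaw":1},{"xyz":[0,0,0.006],"roll":0,"jaw":1},{"xyz":[0,0,0.008],"roll":0,"jaw":1},{"xyz":[0,0,0.01],"roll":0,"jaw":1},{"xyz":[0,0,0.011],"roll":0,"jaw":1},{"xyz":[0,0,0.012],"roll":0,"jaw":1},{"xyz":[0,0,0.012],"roll":0,"jaw":1}]' 50; python3 -c "
from workcell import env
s=env.state();print(s['ee_pos'],s['ee_rot'],s['force'],s['torque'])"
```

```text
time_s: 10.8
ee_pos: [489.4, 239.7, 137.4]
ee_rot: [180.0, -0.0, 71.2]
force: [-0.9, 1.0, -3.5]
gripper_width: 58.4
[489.3980183  239.70763605 137.38010122] [ 1.79977914e+02 -2.96656542e-02  7.11514093e+01] [-0.89160468  0.96114716 -3.45624781] [0.00076202 0.18516683 0.00901979]
```

```bash
python3 -m pendant '[{"xyz":[0,0,0.001],"roll":0,"jaw":1},{"xyz":[0,0,0.003],"roll":0,"jaw":1},{"xyz":[0,0,0.005],"roll":0,"jaw":1},{"xyz":[0,0,0.007],"roll":0,"jaw":1},{"xyz":[0,0,0.009],"roll":0,"jaw":1},{"xyz":[0,0,0.011],"roll":0,"jaw":1},{"xyz":[0,0,0.011],"roll":0,"jaw":1},{"xyz":[0,0,0.011],"roll":0,"jaw":1}]' 60; python3 -c "
from workcell import env
s=env.state();print(s['ee_pos'],s['ee_rot'],s['force'],s['torque'],s['qpos'])"
```

```text
time_s: 11.8
ee_pos: [490.5, 240.2, 130.1]
ee_rot: [179.8, -0.2, 71.2]
force: [-6.5, -2.1, 20.8]
gripper_width: 58.4
[490.53294275 240.17480016 130.1270115 ] [179.77508898  -0.21484425  71.15108101] [-6.49248089 -2.12543338 20.84577817] [-0.39730197  0.97725178 -0.03404686] [ 2.48809555e+01  1.94595937e+01  1.00900600e+02 -2.61674906e-04
  5.93287718e+01 -4.62695710e+01]
```

```bash
python3 -m pendant '[{"xyz":[0,0,0],"roll":-6,"jaw":1},{"xyz":[0,0,0],"roll":-15,"jaw":1},{"xyz":[0,0,0],"roll":-25,"jaw":1},{"xyz":[0,0,0],"roll":-35,"jaw":1},{"xyz":[0,0,0],"roll":-45,"jaw":1},{"xyz":[0,0,0],"roll":-54,"jaw":1},{"xyz":[0,0,0],"roll":-61,"jaw":1},{"xyz":[0,0,0],"roll":-63,"jaw":1}]' 60; python3 - <<'E'
from h import *
s=env.state();print(s['ee_pos'],s['ee_rot'],s['force'],s['torque'],s['qpos'])
ims=[]
for n,b in(("scene",(120,130,270,260)),("side",(130,120,280,250))):
    p,d=env.grab_frame(n);x0,y0,x1,y1=b;ims.append(cv2.resize(p[y0:y1,x0:x1],None,fx=2.6,fy=2.6,interpolation=cv2.INTER_CUBIC))
cv2.imwrite("pics/c7.png",np.hstack(ims))
p,d=env.grab_frame("wrist");cv2.imwrite("pics/w7.png",p)
E
```

```text
time_s: 12.8
ee_pos: [491.1, 240.1, 130.0]
ee_rot: [179.7, 0.1, 134.2]
force: [-3.1, -2.8, 19.6]
gripper_width: 58.7
[491.08324262 240.09487197 130.02122516] [1.79662636e+02 1.43530834e-01 1.34233686e+02] [-3.10023133 -2.83506146 19.62761473] [-0.40532076  0.79368966 -0.13995733] [ 2.48633820e+01  1.94772820e+01  1.00890641e+02 -2.73518060e-02
  5.92662081e+01 -1.09356823e+02]
```

View pics/w7.png

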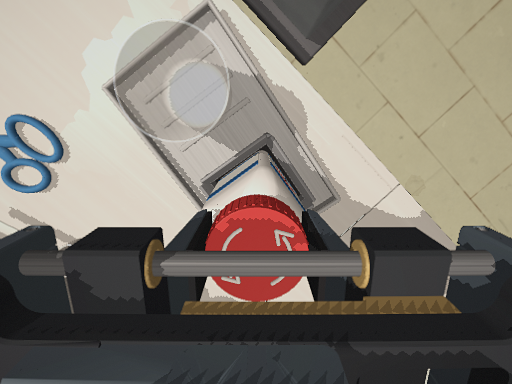

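The arrows stayed put relative to the gripper and the bottle stayed square in the well, so the cap turned the full 63°. Next I'll lift it off.

```bash
python3 -m pendant '[{"xyz":[0,0,-0.005],"roll":0,"jaw":1},{"xyz":[0,0,-0.012],"roll":0,"jaw":1},{"xyz":[0,0,-0.02],"roll":0,"jaw":1},{"xyz":[0,0,-0.035],"roll":0,"jaw":1},{"xyz":[0,0,-0.055],"roll":0,"jaw":1},{"xyz":[0,0,-0.08],"roll":0,"jaw":1},{"xyz":[0,0,-0.1],"roll":0,"jaw":1},{"xyz":[0,0,-0.115],"roll":0,"jaw":1}]' 60;python3 -m pendant '[{"xyz":[0,0,-0.003],"roll":0,"jaw":1},{"xyz":[0,0,-0.006],"roll":0,"jaw":1},{"xyz":[0,0,-0.006],"roll":0,"jaw":1},{"xyz":[0,0,-0.006],"roll":0,"jaw":1},{"xyz":[0,0,-0.006],"roll":0,"jaw":1},{"xyz":[0,0,-0.006],"roll":0,"jaw":1},{"xyz":[0,0,-0.006],"roll":0,"jaw":1},{"xyz":[0,0,-0.006],"roll":0,"jaw":1}]' 60;  python3 - <<'E'
from h import *
s=env.state();print(s['ee_pos'],s['ee_rot'],s['force'],s['torque'],s['qvel'])
ims=[]
for n,b in(("scene",(120,110,270,260)),("side",(130,100,280,250))):
    p,d=env.grab_frame(n);x0,y0,x1,y1=b;ims.append(cv2.resize(p[y0:y1,x0:x1],None,fx=2.6,fy=2.6,interpolation=cv2.INTER_CUBIC))
    P=cloud(n,d);m=red(p)&(d>0)&(np.hypot(P[...,0]-490,P[...,1]-240)<60)&(P[...,2]>180);Q=P[m];print(n,"cap",len(Q),np.percentile(Q[:,2],[2,98]))
    for lo,hi in((50,95),(150,170)):
        Q=P[(d>0)&(P[...,2]>lo)&(P[...,2]<hi)&(np.hypot(P[...,0]-490,P[...,1]-240)<55)];print(lo,len(Q),np.median(Q,0) if len(Q) else "",Q[:,2].max() if len(Q) else "")
cv2.imwrite("pics/c8.png",np.hstack(ims))
E
```

```text
time_s: 13.95
ee_pos: [489.5, 239.8, 242.4]
ee_rot: [179.9, 0.0, 134.2]
force: [0.2, -0.1, -1.4]
gripper_width: 58.3
time_s: 14.95
ee_pos: [489.3, 239.6, 247.0]
ee_rot: [180.0, -0.0, 134.1]
force: [-0.0, 1.0, -0.6]
gripper_width: 58.9
[489.26203094 239.59355096 246.95365812] [ 1.79996797e+02 -3.19887591e-03  1.34149867e+02] [-0.01650966  1.01810998 -0.5746424 ] [7.35416452e-02 5.00656872e-05 4.69425127e-02] [-0.01071291 -0.01909593 -0.07107475  0.00427802  0.05829239 -0.04184029]
scene cap 537 [251.25021784 277.96035286]
50 619 [461.00647833 213.42409813  74.75608024] 94.97514075157864
150 116 [487.31089684 236.53028065 154.23414684] 156.54023222153086
side cap 335 [252.10355191 279.57305175]
50 224 [471.19774    209.55865578  84.71285419] 94.99356027521787
150 117 [487.82183345 231.04956888 154.63908667] 158.9088535704227
```

View pics/c8.png

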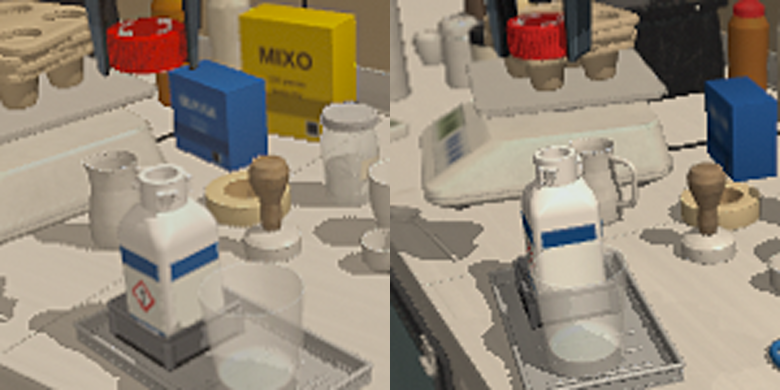

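The cap is held level about 108 mm above the rim. The open bottle stands at z≈6 mm in the well, with its rim at about 156 mm. I'll hand in now.

```bash
python3 -c "
from workcell import env
env.job_done();s=env.state();print(s['time_s'],s['ee_pos'],s['gripper_width'])"
```

```text
the job is handed in; nothing more can be done
the job is handed in; nothing more can be done
```

I gripped the bottle by its locked cap and stood it in the well. I then pressed the cap down about 7 mm with roughly 20–27 N, turned it 63° counter-clockwise and lifted it off. I handed the job in at about 15 s; no verdict is reported.

- **Last checks:** The cap was held level and still, its centre about 108 mm above the open rim and about on the bottle's axis. The rim measured about 156 mm above the worktop, which puts the foot on the well floor. The tamper, jug and glass looked undisturbed in the final pictures, though I did not measure them.
- **What went wrong on the way:** The first lowering jammed on the well's edge at about 27 N. I backed off, shifted 2 mm and it went in freely. The press force alone should have pushed the cap down on its spring during the jam, but it was not turned.
- **Disagreements:** The camera fits of the bottle's position differed from each other and from the arm's reading by 1–2 mm, within the stated calibration. I could not read the cap spring directly, so I judged the press from height and force only.

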